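Complete the sample tray and poise the sprung tweezers over the new sample

TASK

The sample tray is one short: set the spare turned sample upright and fully down in the empty pocket, leaving the other two samples seated where they are. Then pick up the sprung tweezers by the grip plates on their legs, bring the tips level over the middle of the sample you just put in, a few centimetres above it, and squeeze them to the 14 mm tip gap marked by the pair of lines in front of each pocket, so that they could next be lowered into its bore. Finish while still holding the tweezers there, steady at that gap and touching no sample and not the tray; do not disturb the dropper bottle or the loupe standing nearby.

Things in the scene. Friction and masses are not known exactly. Their poses are not given: they have to be found in the camera images.
- tray: Grey sample tray fixed on the worktop, 78 (x) x 196 (y) x 18 mm high; origin at the centre of its underside. Three round pockets in a row along y, 62 mm apart, 8 mm behind (+x) its middle, 46 mm wide, 12 mm deep, chamfered; floor 6 mm above the worktop. On the front lip (-x) before each, two white lines 14 mm apart mark the tip gap. Two pockets are filled; any one is empty.
- pocket0 (a point): centre of the floor of the leftmost (+y end) pocket of the tray (6 mm above the tray's underside, 12 mm below its top face)
- pocket1 (a point): centre of the floor of the middle pocket of the tray (6 mm above the tray's underside, 12 mm below its top face)
- pocket2 (a point): centre of the floor of the rightmost (-y end) pocket of the tray (6 mm above the tray's underside, 12 mm below its top face)
- spare: The spare: turned pale aluminium sample, upright round piece 42 mm wide and 40 mm high with a bore in its top, about 0.11 kg, standing on the worktop between tray and tweezers. Origin at the centre of its underside, z up. For collisions it is solid; grasp it round the outside.
- seated_a: Similar turned aluminium sample, 42 mm wide and 36 mm high, seated in a pocket of the tray. Origin at the centre of its underside.
- seated_b: Similar turned aluminium sample, 42 mm wide and 34 mm high, seated in another pocket of the tray. Origin at the centre of its underside.
- tweezers: Steel sprung tweezers, 165 mm long, 10 mm high, 56 g, lying with the legs side by side. Origin on the underside, midway between the legs, 75 mm behind the tips; x runs from head to tips, y to the left leg, z up. The legs pivot at the head (x = -68 mm), always turn equally and spring open to a 36 mm tip gap. Each has a flat ribbed grip plate at x = 5 to 35 mm, z = 0 to 14 mm.
- tweezers_grip (a point): Middle between the grip plates, 20 mm ahead of the tweezers' origin, 7 mm above the underside; grip here, closing along the tweezers' y. Width over the outside of the plates here: 43.5 mm at rest, 30.0 mm at the 14 mm tip gap (plates then parallel); 1 mm of tip gap is 0.62 mm of width. The spring needs 3 N a plate to start, 5 N at the marked gap, 6.5 N closed: close to a width, with 10 N or more.
- tip_mid (a point): Point midway between the two tips, 75 mm ahead of the tweezers' origin and 5 mm above the underside.
- tip_left (a point): Inner face of the left leg's tip, 5 mm above the underside. The distance from this to the right tip is the tip gap: 36 mm at rest, 14 mm wanted.
- tip_right (a point): Inner face of the right leg's tip.
- tweezers_left (a joint): Turn of the left leg (the right one always turns as much): 0 sprung open (tip gap 36 mm), 0.077 at the marked gap of 14 mm, 0.122 about closed; 1 mm of tip gap is 0.0035.
- dropper_bottle: Dark dropper bottle, 36 mm wide, 99 mm high, standing behind the tray: bystander. Origin at the centre of its underside.
- loupe: Black stand loupe, 41 mm wide, 40 mm high: bystander. Origin at the centre of its underside.
Not all that is in view belongs to the job. What is shaped like the seated_b but purple is not meant.

How it is judged (in metres and radians):
On the way, in this order (a step that is already met when the one before it is completed fails the run):
1. the spare stands fully down in the empty pocket, let go, before the tweezers are lifted (((horizontal distance between spare and pocket0 below 0.005 m and z of spare in the frame of tray between 0.003 and 0.0085 m and angle between spare's own z axis and vertical below 0.08 rad) or (horizontal distance between spare and pocket1 below 0.005 m and z of spare in the frame of tray between 0.003 and 0.0085 m and angle between spare's own z axis and vertical below 0.08 rad) or (horizontal distance between spare and pocket2 below 0.005 m and z of spare in the frame of tray between 0.003 and 0.0085 m and angle between spare's own z axis and vertical below 0.08 rad)) and contact force between spare and the fingers below 0.05 N and height (world z) of tweezers below 0.02 m), for 0.2 s.
2. the tweezers are picked up by the fingers and clear of the worktop (height (world z) of tweezers above 0.03 m and contact force between tweezers and the fingers above 1 N), for 0.2 s.
At the end, for the whole second after the job is handed in: All samples upright, within 5 mm of a pocket centre, 2.5 mm of its floor. Fingers hold the tweezers, clear of tray and samples, within 0.25 rad of level, at rest; tip gap 11 to 17 mm; tips midpoint within 15 mm (plan) of the spare, 8 to 70 mm above its top; spare let go (((horizontal distance between spare and pocket0 below 0.005 m and z of spare in the frame of tray between 0.003 and 0.0085 m and angle between spare's own z axis and vertical below 0.08 rad) or (horizontal distance between spare and pocket1 below 0.005 m and z of spare in the frame of tray between 0.003 and 0.0085 m and angle between spare's own z axis and vertical below 0.08 rad) or (horizontal distance between spare and pocket2 below 0.005 m and z of spare in the frame of tray between 0.003 and 0.0085 m and angle between spare's own z axis and vertical below 0.08 rad)) and ((horizontal distance between seated_a and pocket0 below 0.005 m and z of seated_a in the frame of tray between 0.003 and 0.0085 m and angle between seated_a's own z axis and vertical below 0.08 rad) or (horizontal distance between seated_a and pocket1 below 0.005 m and z of seated_a in the frame of tray between 0.003 and 0.0085 m and angle between seated_a's own z axis and vertical below 0.08 rad) or (horizontal distance between seated_a and pocket2 below 0.005 m and z of seated_a in the frame of tray between 0.003 and 0.0085 m and angle between seated_a's own z axis and vertical below 0.08 rad)) and ((horizontal distance between seated_b and pocket0 below 0.005 m and z of seated_b in the frame of tray between 0.003 and 0.0085 m and angle between seated_b's own z axis and vertical below 0.08 rad) or (horizontal distance between seated_b and pocket1 below 0.005 m and z of seated_b in the frame of tray between 0.003 and 0.0085 m and angle between seated_b's own z axis and vertical below 0.08 rad) or (horizontal distance between seated_b and pocket2 below 0.005 m and z of seated_b in the frame of tray between 0.003 and 0.0085 m and angle between seated_b's own z axis and vertical below 0.08 rad)) and contact force between spare and the fingers below 0.05 N and contact force between tweezers and the fingers above 1 N and contact force between tweezers and tray below 0.05 N and contact force between tweezers and spare below 0.05 N and contact force between tweezers and seated_a below 0.05 N and contact force between tweezers and seated_b below 0.05 N and distance between tip_left and tip_right between 0.011 and 0.017 m and horizontal distance between tip_mid and spare below 0.015 m and z of tip_mid in the frame of spare between 0.048 and 0.11 m and angle between tweezers's own z axis and vertical below 0.25 rad and linear speed of tweezers below 0.03 m/s and angular speed of tweezers below 0.3 rad/s); the arm keeps its last pose, push and grip.
It fails at once if a sample already seated is moved by more than 10 mm (distance of any of seated_a, seated_b from where it was at the start of the episode above 0.01 m).
It fails at once if a bystander (dropper bottle, loupe) is moved by more than 20 mm (distance of any of dropper_bottle, loupe from where it was at the start of the episode above 0.02 m).
It also fails if it takes over 53 s, if anything falls off the work surface, if the arm or the gripper's body presses on something with over 40 N, if the wrist force passes 120 N, or if a joint passes its speed limit or range.

ROBOT

A 6-joint arm with a two-finger parallel gripper is mounted at the origin on a cart in front of the work surface, level with it; the furniture and walls round the work are solid. World frame = base frame: x ahead of the robot, y to its left, z up, the work surface at z = 0. Lengths are in mm, angles in rad, forces in N, time in s.
With the tool pointing down it reaches from about 400 to 925 mm from the base axis. Payload 12.5 kg.
Tool frame: the origin (TCP) lies between the finger pads; the fingertips stand 25 mm ahead of it and the grasp point (between the pads) lies 6 mm ahead of it; z points along the fingers, y is the line along which they close (so a half turn about z gives the same grasp; the last joint's range is limited). The gripper opens to 95 mm and grips with 3 to 60 N. Pads are 20 mm wide; open, the fingers measure 119 mm over their backs; the gripper's body (75 mm by 180 mm) begins 59 mm behind the grasp point.
Start: joints at [-1.433, 0.491, 1.559, -0, 1.092, -0.106], TCP at [150.892, -606.527, 239.661] pointing down, gripper open.
Joint ranges: [-3.1, 3.1], [-0.84, 2.19], [0.05, 2.79], [-1.13, 4.28], [0.06, 2.93], [-2.69, 2.69]. Speed limits (rad/s): [2.22, 2.22, 2.79, 3.14, 3.14, 3.14].

INTERFACE

Orientations are given as [roll, pitch, yaw] about the fixed x, y, z axes, in that order (R = Rz(yaw) Ry(pitch) Rx(roll)).
In Python, from cell import state, read_camera, job_done, cut_out gives the robot as it stands. The module is installed in compiled form; this text tells all that it offers.
- The arm moves only by the tool jog_arm, never from a script. Its argument "motion" is a list of rows, each a list of 2 entries, a list of its own where there are three numbers: the shift along the tool's x, y, z in mm, then the turn about the tool's z in rad. A call has 1 to 5 rows; each row is the pose to reach, as a shift and turn from the pose commanded when the call began, along the tool's axes at that moment; what a row does not reach only later rows make up. A row lasts 1/10 s, in which the tool goes at most 50 mm and 8.59 degrees, less where a joint would pass 70% of its speed; a pose out of reach is approached as far as the arm can. A call with a gripper value outside its range is refused whole. "grip" is the closure, from 0 (fully open) to 1 (shut), set as the call begins (left out, the last holds). The fingers move at their own pace and stop on an object; the grip force is fixed at half the most. Time passes only in rows, so rows that repeat a pose let the fingers close. It gives the time, the measured TCP pose, the force, the opening and the grip force at its end, in the units of the state.
- state(): the state, without advancing time (a new reading comes with each control period).
- read_camera(name): name is "side" or "top"; returns a dict with "img" (384x512x3 uint8, blue, green, red), "vertical_fov" (degrees; the focal length in pixels is half the picture's height over the tangent of half this angle, whatever the lens; pixels are square), "cx", "cy" (the principal point, pixels), "k1" (the pictures are not rectified: a ray, as slopes to the right and down, at radius r is drawn at 1 + k1 r^2 times it, then the intrinsics apply), "extrinsics" (4x4, takes a point from camera to world coordinates). Camera axes: x right, y up, looking along -z (the intrinsics and any distortion apply to the point x, -y, -z); pixel columns grow to the right and rows downward; lengths in mm; the calibration is good to about 2 mm. A picture is of the moment at which its call begins. There is no depth.
- job_done(): hands the job in; it is judged then, once.
Trained networks look in a picture, given as the dict that the camera call returned (one of the last four; its "shot" number tells which), for a name from the list of things; names that differ only in an ending like _2 or _b are one class to them, and where a whole thing is asked for, a point or a joint stands for the part that bears it (a point fixed in the world has none). Each returns a list of dicts, best first, with "p" (0 to 1); they miss things now and then, are a little off and sometimes report something else, mostly with a low value. They report only what shows in the picture. A call takes as long as a camera call. They do not tell look-alikes from the thing itself.
- cut_out(name, picture): "region" (384x512 bool, what is visible of it) and "box" ([left, top, right, bottom] in pixels, round what is visible of it).
The state is a dict: "t": time; "joints": joint angles; "qvel": joint speeds; "tau": joint torques, N m; "eef_pos": TCP position; "tcp_rot": TCP orientation; "ft_force": force on the tool from outside, world axes, zero at the start; "moment": the same for the moment, N m; "opening": opening from 0.0 (shut) to 1.0 (fully open); "grip_force": force on a finger pad.
Only numpy, scipy, OpenCV 4.12 (cv2) and the standard library are available. Lean on these libraries where they do the work, as an engineer would, in place of code of your own. Each camera call takes 0.05 s, during which the arm holds its last target. There are 200 camera calls.

## Working session

There is one attempt and no reset: what is moved stays moved. The work goes in short steps, Python scripts to look and compute and a tool call to move; the robot and the scene stay as the last step left them, time stands still between calls to the robot, and variables do not carry over. Pictures are saved under pics/ and viewed, at most 10 in all, crops included, and the job is handed in when it is done.

Besides the shell and the picture viewer there is one more tool, called as a command line: name --argument value ..., lists and objects as JSON in quotes. jog_arm: Moves the arm, as the interface text tells. Its arguments: {"type":"object","properties":{"motion":{"type":"array"},"grip":{"type":"number"}},"required":["motion"]}

```bash
mkdir -p pics
cat > h.py <<'E'
import numpy as np, cv2
from cell import state, read_camera, job_done, cut_out
def K(p):
    f=192/np.tan(np.radians(p["vertical_fov"])/2); return f
def ray(p,u,v):
    f=K(p); q=np.array([(u-p["cx"])/f,(v-p["cy"])/f]); s=q.copy()
    for _ in range(20): s=q/(1+p["k1"]*(s@s))
    E=np.array(p["extrinsics"]); d=E[:3,:3]@np.array([s[0],-s[1],-1]); return E[:3,3],d/np.linalg.norm(d)
def atz(p,u,v,z):
    o,d=ray(p,u,v); return o+d*(z-o[2])/d[2]
def proj(p,X):
    E=np.array(p["extrinsics"]); c=E[:3,:3].T@(np.array(X,float)-E[:3,3]); s=np.array([c[0],-c[1]])/-c[2]
    s=s*(1+p["k1"]*(s@s)); return s*K(p)+[p["cx"],p["cy"]]
def tri(a,b):
    (o1,d1),(o2,d2)=a,b
    A=np.stack([d1,-d2],1); t=np.linalg.lstsq(A,o2-o1,rcond=None)[0]
    x,y=o1+t[0]*d1,o2+t[1]*d2; return (x+y)/2,np.linalg.norm(x-y)
E
python3 - <<'E'
from h import *
s=state(); print({k:np.round(v,3) for k,v in s.items()})
for n in("side","top"):
    p=read_camera(n); cv2.imwrite(f"pics/{n}0.png",p["img"]); np.save(f"{n}0.npy",p,allow_pickle=True)
    print(n,p["vertical_fov"],p["k1"],np.round(p["extrinsics"],3).tolist())
    for o in("tray","spare","seated_a","tweezers","dropper_bottle","loupe"):
        for r in cut_out(o,p): 
            ys,xs=np.nonzero(r["region"]); print(o,round(r["p"],2),r["box"],round(xs.mean(),1),round(ys.mean(),1),len(xs))
E
```

```text
{'t': np.float64(0.0), 'joints': array([-1.433,  0.492,  1.559, -0.   ,  1.092, -0.106]), 'qvel': array([-0.   , -0.   ,  0.001, -0.001,  0.002,  0.001]), 'tau': array([-3.0000e-03, -6.1265e+01, -2.5818e+01,  6.9000e-02,  4.8000e-02,
       -0.0000e+00]), 'eef_pos': array([ 150.838, -606.3  ,  239.051]), 'tcp_rot': array([-3.14 , -0.   ,  0.244]), 'ft_force': array([ 0.524, -0.912, -0.235]), 'moment': array([-0.025,  0.005,  0.023]), 'grip_force': np.float64(0.0), 'opening': np.float64(1.002)}
side 46.94255345360802 -0.04307204781655936 [[-0.905, 0.262, -0.336, 128.751], [-0.425, -0.571, 0.702, 878.769], [-0.008, 0.778, 0.628, 785.13], [0.0, 0.0, 0.0, 1.0]]
tray 0.96 [207.5, 224.4, 266.6, 295.1] 240.3 258.3 1556
spare 0.53 [257.8, 186.6, 282.4, 208.8] 270.6 196.1 288
seated_a 0.86 [225.4, 242.7, 243.6, 260.7] 235.3 250.1 291
seated_a 0.69 [194.4, 223.2, 212.4, 244.4] 203.6 232.6 320
seated_a 0.61 [216.5, 255.6, 232.0, 282.9] 226.3 269.0 334
tweezers 0.58 [289.7, 160.1, 342.7, 176.7] 318.3 170.6 285
tweezers 0.46 [299.8, 170.2, 337.6, 179.7] 316.8 172.9 132
dropper_bottle 0.72 [161.8, 209.3, 174.9, 245.5] 167.7 228.6 362
loupe 0.74 [148.2, 258.7, 169.4, 283.4] 156.7 268.1 378
top 53.968810083009586 0.01162829055978298 [[0.029, 0.987, -0.159, 364.183], [-1.0, 0.027, -0.014, 43.758], [-0.01, 0.159, 0.987, 1140.723], [0.0, 0.0, 0.0, 1.0]]
tray 0.79 [162.2, 190.0, 231.0, 224.0] 201.1 208.3 1334
spare 0.55 [186.8, 199.6, 201.9, 211.4] 196.7 205.1 157
spare 0.43 [266.7, 196.9, 284.6, 209.6] 274.3 203.0 173
seated_a 0.74 [167.5, 198.3, 186.6, 214.2] 175.8 207.3 193
seated_a 0.49 [202.5, 162.6, 217.5, 176.9] 208.5 169.9 212
seated_a 0.47 [190.5, 197.8, 204.1, 213.8] 196.4 204.9 177
tweezers 0.71 [327.4, 218.5, 346.3, 255.8] 338.7 245.6 50
dropper_bottle 0.71 [188.3, 134.3, 198.5, 150.4] 195.8 143.0 125
loupe 0.68 [151.5, 146.6, 166.7, 167.9] 159.5 156.8 195
```

Run:
```python
import cv2,numpy as np
a=cv2.imread("pics/side0.png")[140:310,130:370]; b=cv2.imread("pics/top0.png")[120:280,140:370]
cv2.imwrite("pics/s1.png",cv2.resize(a,None,fx=3.3,fy=3.3,interpolation=cv2.INTER_CUBIC))
cv2.imwrite("pics/t1.png",cv2.resize(b,None,fx=3.4,fy=3.4,interpolation=cv2.INTER_CUBIC))
```

```text
(no output)
```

View pics/s1.png

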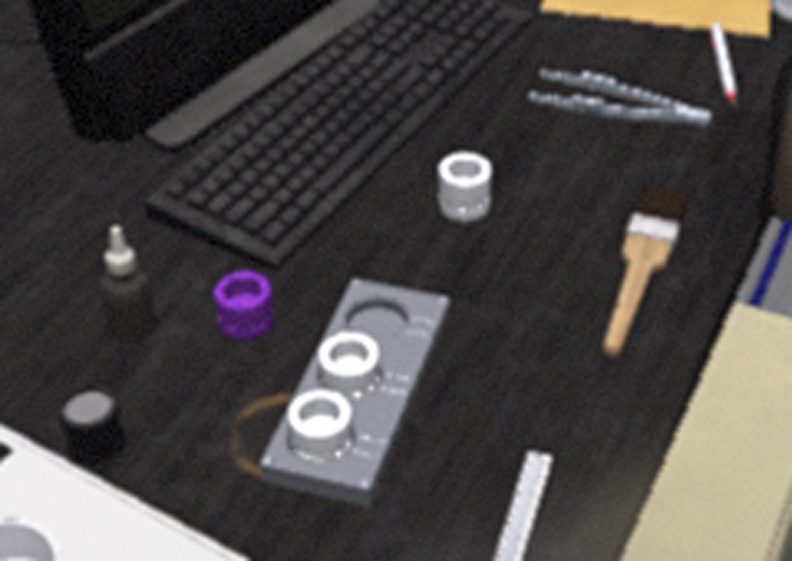

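View pics/t1.png

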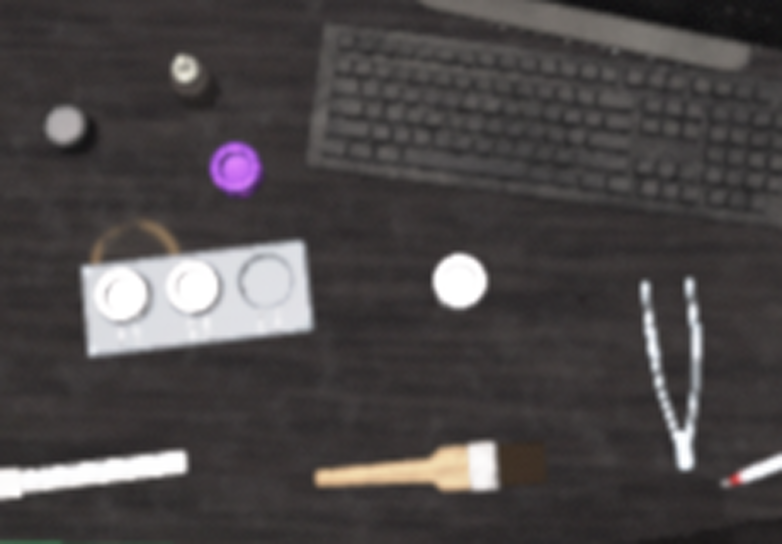

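Both views show two samples seated and the empty pocket at the −y end: top full-frame (218,203), side (244,236). The spare stands alone at top (275,202) and the tweezers lie at top (337,230) with their tips toward +x. The purple look-alike is at top (209,170). Next I'll measure them with silhouette fits.

```bash
cat > m.py <<'E'
from h import *
from scipy.optimize import minimize
S=8
def grab(n,k=5):
    ps=[read_camera(n) for _ in range(k)]; p=dict(ps[-1]); p["avg"]=np.mean([q["img"].astype(np.float32) for q in ps],0); return p
def mask(p,box,th,ch=0,fill=True):
    l,t,r,b=box; g=p["avg"][t:b,l:r,ch]; g=cv2.resize(g,None,fx=S,fy=S,interpolation=cv2.INTER_CUBIC)
    m=(g>th).astype(np.uint8)
    if fill:
        c,_=cv2.findContours(m,cv2.RETR_EXTERNAL,cv2.CHAIN_APPROX_NONE); c=max(c,key=cv2.contourArea)
        m[:]=0; cv2.drawContours(m,[c],-1,1,-1)
    return m
def hull(m,p,box,X):
    u=np.array([proj(p,x) for x in X]); u=((u-[box[0],box[1]])+.5)*S-.5
    cv2.fillConvexPoly(m,cv2.convexHull(np.round(u*16).astype(np.int32)),1,shift=4)
def cyl(x,y,z,h,r=21):
    a=np.linspace(0,2*np.pi,40); return [[x+r*np.cos(t),y+r*np.sin(t),k] for t in a for k in(z,z+h)]
def fit(views,model,x0,step):
    def c(v):
        e=0
        for p,box,m in views:
            n=np.zeros_like(m)
            for X in model(v): hull(n,p,box,X)
            e+=np.count_nonzero(n!=m)
        return e/S/S
    x0=np.array(x0,float); r=minimize(c,x0,method="Nelder-Mead",options=dict(initial_simplex=np.vstack([x0]+[x0+np.eye(len(x0))[i]*step[i] for i in range(len(x0))]),xatol=.01,fatol=.02))
    return r.x,r.fun
E
cat > meas.py <<'E'
from m import *
T,Sd=grab("top"),grab("side")
np.save("T.npy",T,allow_pickle=True); np.save("S.npy",Sd,allow_pickle=True)
def tray(v):
    x,y,a=v; c,s=np.cos(a),np.sin(a); w=lambda i,j:(x+c*i-s*j,y+s*i+c*j)
    o=[[[*w(i,j),z] for i in(-39,39) for j in(-98,98) for z in(0,18)]]
    return o+[cyl(*w(8,62),6,35),cyl(*w(8,0),6,35)]
def pk(v): x,y,a=v; c,s=np.cos(a),np.sin(a); return np.array([x+c*8+s*62,y+s*8-c*62])
bt=(155,180,240,232); bs=(200,218,272,298)
for th in(70,90,110):
    mt,ms=mask(T,bt,th),mask(Sd,bs,th)
    for vs in([(T,bt,mt)],[(Sd,bs,ms)],[(T,bt,mt),(Sd,bs,ms)]):
        v,e=fit(vs,tray,[520,165,.1],[15,15,.05]); print("tray",th,np.round(v,3),round(e,1),"pocket2",pk(v).round(1))
bt=(262,188,290,216); bs=(252,180,290,214)
for th in(90,120):
    mt,ms=mask(T,bt,th),mask(Sd,bs,th)
    for vs in([(T,bt,mt)],[(Sd,bs,ms)]):
        v,e=fit(vs,lambda v:[cyl(*v,0,40)],[530,-20],[15,15]); print("spare",th,np.round(v,1),round(e,1))
    v,e=fit([(T,bt,mt),(Sd,bs,ms)],lambda v:[cyl(*v,40)],[530,-20,0],[15,15,5]); print("spare3",np.round(v,1),round(e,1))
E
python3 meas.py
```

```text
tray 70 [4.89129e+02 2.30106e+02 1.61000e-01] 304.5 pocket2 [507.  170.2]
tray 70 [4.92765e+02 2.27935e+02 1.46000e-01] 34.7 pocket2 [509.7 167.8]
tray 70 [4.92624e+02 2.28305e+02 1.44000e-01] 346.1 pocket2 [509.4 168.1]
tray 90 [4.88325e+02 2.32341e+02 1.61000e-01] 146.8 pocket2 [506.1 172.4]
tray 90 [4.95253e+02 2.18263e+02 1.51000e-01] 152.8 pocket2 [512.5 158.2]
tray 90 [4.91830e+02 2.28576e+02 1.45000e-01] 363.1 pocket2 [508.7 168.4]
tray 110 [4.88610e+02 2.31492e+02 1.52000e-01] 85.6 pocket2 [505.9 171.4]
tray 110 [4.96457e+02 2.17237e+02 1.49000e-01] 207.5 pocket2 [513.6 157.1]
tray 110 [4.90993e+02 2.29202e+02 1.45000e-01] 371.6 pocket2 [507.9 169. ]
spare 90 [508.9  -2.7] 49.1
spare 90 [510.7  -3.9] 17.0
spare3 [509.5  -1.1   2.4] 64.2
spare 120 [509.8  -1.6] 31.0
spare 120 [510.7  -4.2] 15.9
spare3 [509.5  -1.5   2.4] 47.1
```

```bash
cat > meas2.py <<'E'
from m import *
exec(open("meas.py").read().split("bt=(155")[0].split("def tray")[1].join(["def tray",""]))
T,Sd=[np.load(f,allow_pickle=True).item() for f in("T.npy","S.npy")]
bt=(155,180,240,232); bs=(200,218,272,298)
for a,b in((125,60),(140,70),(155,75)):
    mt,ms=mask(T,bt,a),mask(Sd,bs,b)
    for vs in([(T,bt,mt)],[(Sd,bs,ms)],[(T,bt,mt),(Sd,bs,ms)]):
        v,e=fit(vs,tray,[491,229,.15],[8,8,.05]); print("tray",a,b,np.round(v,3),round(e,1),"pocket2",pk(v).round(1))
bt=(262,188,290,216); bs=(252,180,290,214)
for a,b in((140,110),(160,130)):
    mt,ms=mask(T,bt,a),mask(Sd,bs,b)
    for vs in([(T,bt,mt)],[(Sd,bs,ms)]):
        v,e=fit(vs,lambda v:[cyl(*v,0,40)],[509,-2],[8,8]); print("spare",a,b,np.round(v,1),round(e,1))
    v,e=fit([(T,bt,mt),(Sd,bs,ms)],lambda v:[cyl(*v,40)],[509,-2,0],[8,8,5]); print("spare3",np.round(v,1),round(e,1))
# tweezers
for n,p,box,th in(("top",T,(322,195,352,262),110),("side",Sd,(284,156,350,182),80)):
    m=mask(p,box,th,1,False); k,lab,st,ce=cv2.connectedComponentsWithStats(m)
    i=1+np.argsort(-st[1:,4])[:4]; print(n,[(st[j].tolist()) for j in i])
    ys,xs=np.nonzero(m); W=np.array([atz(p,(x+.5)/S-.5+box[0],(y+.5)/S-.5+box[1],7)[:2] for x,y in zip(xs[::7],ys[::7])])
    if n=="top": W=W[(W[:,0]<540)]
    print(W.min(0),W.max(0))
    a,cx,cy=.1,0,0
    for _ in range(15):
        R=np.array([[np.cos(a),np.sin(a)],[-np.sin(a),np.cos(a)]]); L=W@R.T
        b=np.linspace(L[:,0].min(),L[:,0].max(),34); md=[]
        for q,w in zip(b,b[1:]):
            s=L[(L[:,0]>=q)&(L[:,0]<w),1]
            if len(s): md.append([(q+w)/2,(s.min()+s.max())/2,s.max()-s.min()])
        md=np.array(md); f=np.polyfit(md[:,0],md[:,1],1); a+=np.arctan(f[0])
    x0=L[:,0].min()+90; x1=L[:,0].max()-75
    print(n,"yaw",a,"len",np.ptp(L[:,0]),"origin by head/tips",[(R.T@[x,np.polyval(f,x)]).round(1) for x in(x0,x1)]); print(np.round(np.c_[md[:,0]-x1,md[:,1:]],1)[::3].tolist())
E
python3 meas2.py
python3 -c "
import cv2
for n,(l,t,r,b) in dict(side=(284,156,350,182),top=(320,190,355,265)).items():
    cv2.imwrite(f'pics/tw_{n}.png',cv2.resize(cv2.imread(f'pics/{n}0.png')[t:b,l:r],None,fx=7.5,fy=7.5,interpolation=2))"
```

```text
tray 125 60 [4.88989e+02 2.31373e+02 1.48000e-01] 47.4 pocket2 [506.1 171.2]
tray 125 60 [4.92474e+02 2.28950e+02 1.45000e-01] 51.7 pocket2 [509.3 168.8]
tray 125 60 [4.91282e+02 2.29731e+02 1.46000e-01] 194.1 pocket2 [508.2 169.5]
tray 140 70 [4.89124e+02 2.30955e+02 1.47000e-01] 13.1 pocket2 [506.1 170.8]
tray 140 70 [4.92833e+02 2.27887e+02 1.46000e-01] 34.8 pocket2 [509.8 167.7]
tray 140 70 [4.91716e+02 2.28602e+02 1.39000e-01] 211.8 pocket2 [508.2 168.3]
tray 155 75 [4.88989e+02 2.30947e+02 1.45000e-01] 29.3 pocket2 [505.9 170.8]
tray 155 75 [4.92983e+02 2.27371e+02 1.49000e-01] 48.3 pocket2 [510.1 167.2]
tray 155 75 [4.91725e+02 2.27863e+02 1.44000e-01] 231.1 pocket2 [508.5 167.6]
spare 140 110 [508.8  -1.6] 21.6
spare 140 110 [510.7  -3.9] 11.4
spare3 [509.2  -0.7   2.8] 32.5
spare 160 130 [509.3  -0.6] 12.9
spare 160 130 [510.9  -4.4] 23.7
spare3 [ 5.089e+02 -4.000e-01  3.700e+00] 38.2
top [[50, 53, 147, 456, 21827]]
[ 350.43885217 -216.17504198] [ 519.82734884 -161.7019138 ]
top yaw 0.09271939484027243 len 168.37655155527193 origin by head/tips [array([ 440. , -192.9]), array([ 443.4, -192.6])]
[[-90.8, -233.1, 13.7], [-75.5, -232.7, 15.7], [-60.2, -232.9, 21.7], [-44.9, -233.1, 29.4], [-29.6, -232.2, 34.3], [-14.3, -232.7, 41.0], [1.0, -233.2, 45.3], [16.3, -233.4, 49.5], [31.6, -233.3, 51.3], [46.9, -233.2, 48.6], [62.2, -231.8, 48.2]]
side [[49, 38, 446, 139, 24109], [501, 0, 27, 98, 1701]]
[ 352.61785546 -310.55180146] [ 523.10698482 -159.13103799]
side yaw 0.3068805842760405 len 180.16885635042297 origin by head/tips [array([ 433.8, -201.2]), array([ 448.2, -196.6])]
[[-102.4, -363.5, 67.9], [-86.1, -288.1, 26.9], [-69.7, -292.4, 28.4], [-53.3, -295.1, 36.3], [-36.9, -298.6, 45.5], [-20.5, -299.9, 51.0], [-4.2, -304.5, 58.2], [12.2, -312.4, 60.1], [28.6, -314.1, 65.0], [45.0, -310.7, 58.0], [61.4, -312.4, 54.5]]
```

View pics/tw_top.png

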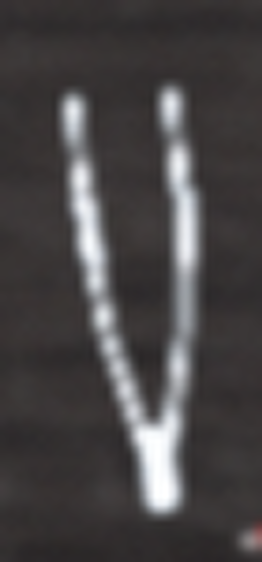

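The top crop shows the tweezers' head at the bottom and the tips at the top, with legs symmetric about an axis at yaw ≈ 0.093. Positions so far: spare ≈ (510,−3), pocket2 ≈ (508,169), tray yaw ≈ 0.146, tweezers origin ≈ (442,−193). All are within the stated sizes and reach. I'll write a small planner helper and start moving.

```bash
cat > plan.py <<'E'
import sys; from h import *
# usage: x y z yaw -> shift in tool axes (tool down) and turn
from scipy.spatial.transform import Rotation as Ro
s=state(); x,y,z,yaw=map(float,sys.argv[1:5]); R=Ro.from_euler("xyz",s["tcp_rot"])
d=R.inv().apply(np.array([x,y,z])-s["eef_pos"]); t=-(yaw-s["tcp_rot"][2]); t=(t+np.pi)%(2*np.pi)-np.pi
print("t",round(s["t"],2),"now",s["eef_pos"].round(1),s["tcp_rot"].round(3),"shift",d.round(1),"len",np.linalg.norm(d).round(0),"turn",round(t,3))
E
python3 plan.py 510 -3 150 1.716
```

```text
t 1.2 now [ 150.9 -606.5  239.6] [3.142 0.    0.244] shift [ 494.2 -499.    89.6] len 708.0 turn -1.472
```

jog_arm --motion '[[[35,-35,0],-0.13],[[70,-71,0],-0.26],[[105,-106,0],-0.39],[[141,-142,0],-0.52],[[176,-177,0],-0.65]]' --grip 0

```text
t: 1.7
eef_pos: [279.3, -390.9, 239.8]
tcp_rot: [3.141, 0.0, 0.899]
ft_force: [1.0, -0.5, 0.0]
opening: 0.996
grip_force: 0.0
```

```bash
python3 plan.py 510 -3 150 1.716
```

```text
t 1.7 now [ 279.3 -390.9  239.8] [3.141 0.    0.899] shift [447.2 -61.1  89.7] len 460.0 turn -0.817
```

jog_arm --motion '[[[48,-6,0],-0.1],[[97,-13,0],-0.2],[[145,-20,0],-0.3],[[194,-26,0],-0.4],[[242,-33,0],-0.5]]'

```text
t: 2.2
eef_pos: [405.4, -181.5, 239.9]
tcp_rot: [3.141, 0.0, 1.398]
ft_force: [0.6, -1.1, -0.1]
opening: 1.002
grip_force: 0.0
```

```bash
python3 plan.py 510 -3 120 1.716
```

```text
t 2.2 now [ 405.4 -181.5  239.9] [3.141 0.    1.398] shift [193.9  72.2 119.9] len 239.0 turn -0.318
```

jog_arm --motion '[[[39,14,24],-0.06],[[78,29,48],-0.13],[[117,43,72],-0.19],[[156,58,96],-0.26],[[194,72,120],-0.32]]'

```text
t: 2.7
eef_pos: [510.5, -3.3, 118.8]
tcp_rot: [3.141, 0.0, 1.717]
ft_force: [1.7, -0.3, 0.2]
opening: 1.0
grip_force: 0.0
```

Run:
```python
from m import *
s=state(); print(s["eef_pos"].round(1),s["tcp_rot"].round(3))
for n,(l,t,r,b) in dict(side=(215,110,315,225),top=(225,150,325,260)).items():
    p=grab(n,3); np.save(f"g_{n}.npy",p,allow_pickle=True)
    tip=s["eef_pos"]+[0,0,-25]; print(n,"TCP",proj(p,s["eef_pos"]).round(1),"tips mid",proj(p,tip).round(1))
    globals()[n]=cv2.resize(p["avg"][t:b,l:r].astype(np.uint8),(400,450),interpolation=2)
cv2.imwrite("pics/grip1.png",np.hstack([side,top]))
```

```text
[510.5  -3.3 118.8] [3.141 0.    1.717]
side TCP [270.8 166.5] tips mid [270.7 174.2]
top TCP [277.2 197.2] tips mid [276.7 198.5]
```

View pics/grip1.png

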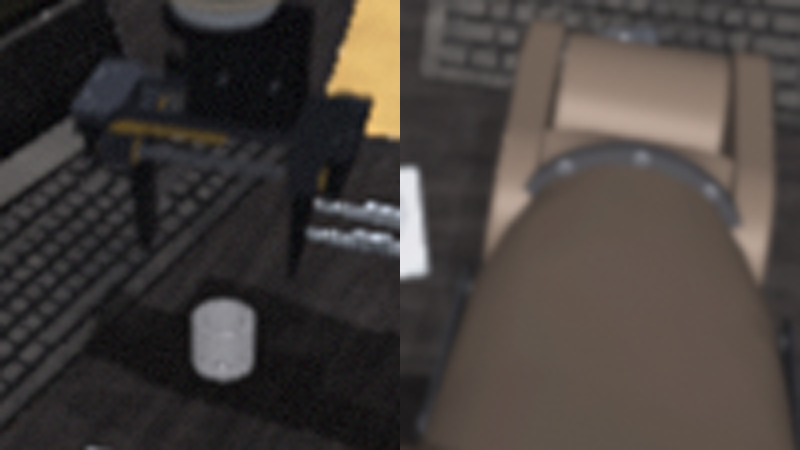

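jog_arm --motion '[[[0,0,20],0],[[0,0,40],0],[[0,0,60],0],[[0,0,78],0],[[0,0,78],0]]'

```text
t: 3.5
eef_pos: [508.9, -6.2, 40.9]
tcp_rot: [-3.14, -0.0, 1.712]
ft_force: [0.4, 0.1, 0.1]
opening: 1.002
grip_force: 0.0
```

jog_arm --motion '[[[0,0,0],0],[[0,0,0],0],[[0,0,0],0],[[0,0,0],0],[[0,0,0],0]]' --grip 1

```text
t: 4.0
eef_pos: [509.8, -5.1, 42.0]
tcp_rot: [3.141, 0.0, 1.714]
ft_force: [-0.3, 0.1, -0.7]
opening: 0.633
grip_force: 0.0
```

jog_arm --motion '[[[0,0,0],0],[[0,0,0],0],[[0,0,0],0]]'

```text
t: 4.3
eef_pos: [509.6, -5.0, 41.6]
tcp_rot: [-3.141, 0.0, 1.714]
ft_force: [-1.1, 0.2, 1.9]
opening: 0.432
grip_force: 30.0
```

jog_arm --motion '[[[0,0,-18],0],[[0,0,-36],0],[[0,0,-54],0],[[0,0,-70],0],[[0,0,-70],0]]'

```text
t: 4.8
eef_pos: [510.3, -5.1, 113.0]
tcp_rot: [3.139, 0.001, 1.714]
ft_force: [0.2, 0.4, -1.8]
opening: 0.429
grip_force: 30.0
```

```bash
python3 plan.py 508 169 112 1.716
```

```text
t 4.8 now [510.3  -5.1 113. ] [3.139e+00 1.000e-03 1.714e+00] shift [172.6  22.6   0.9] len 174.0 turn -0.002
```

jog_arm --motion '[[[40,5,0],0],[[80,10,0],0],[[120,16,0],0],[[160,21,0],0],[[172,22,0],0]]'

```text
t: 5.3
eef_pos: [506.3, 171.2, 110.5]
tcp_rot: [-3.141, -0.0, 1.716]
ft_force: [-0.6, -0.5, -1.3]
opening: 0.43
grip_force: 30.0
```

```bash
cat > hold.py <<'E'
from m import *
P=[]
for i in range(4): s=state(); P.append(s["eef_pos"]); read_camera("side")
e=np.mean(P,0); print("tcp",e.round(1),s["tcp_rot"].round(3))
out=[]
for n,(l,t,r,b) in dict(side=(195,160,295,275),top=(170,150,270,260)).items():
    p=grab(n,5); np.save(f"h_{n}.npy",p,allow_pickle=True)
    print(n,"TCP",proj(p,e).round(1),"tip",proj(p,e-[0,0,25]).round(1),"spare top/bottom expected",proj(p,e-[0,0,2]).round(1),proj(p,e-[0,0,42]).round(1))
    out.append(cv2.resize(p["avg"][t:b,l:r].astype(np.uint8),(400,450),interpolation=2))
    for q in cut_out("spare",p): print(n,round(q["p"],2),q["box"])
cv2.imwrite("pics/hold.png",np.hstack(out))
E
python3 hold.py
```

```text
tcp [506.3 170.1 110.6] [-3.14   0.     1.715]
side TCP [242.8 207.8] tip [243.1 215.7] spare top/bottom expected [242.8 208.4] [243.3 221. ]
side 0.86 [231.1, 203.1, 249.6, 228.5]
side 0.52 [298.6, 161.4, 342.8, 175.6]
top TCP [214.1 197.5] tip [215.2 198.7] spare top/bottom expected [214.2 197.6] [215.8 199.5]
```

View pics/hold.png

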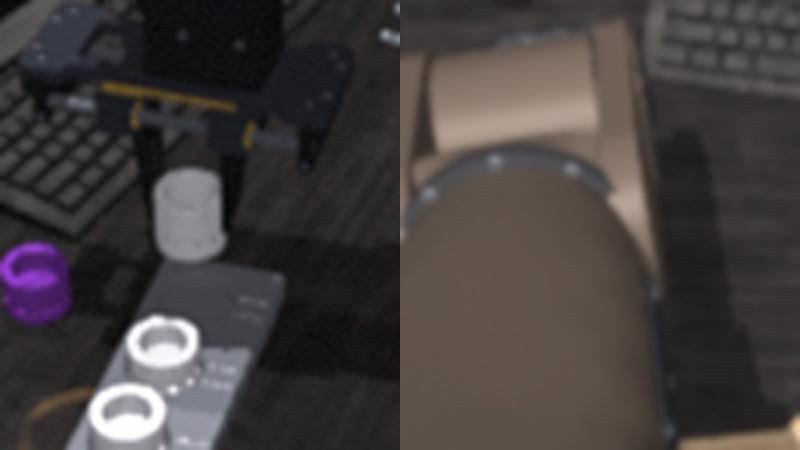

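The side half shows the spare upright in the fingers, at full-frame about (242,215), just behind and above the empty pocket. The arm hides it in the top half. I'll fit it in the side view in the same frame as the pocket.

```bash
cat > hfit.py <<'E'
from m import *
exec(open("meas.py").read().split("bt=(155")[0].split("def tray")[1].join(["def tray",""]))
p=np.load("h_side.npy",allow_pickle=True).item()
g=p["avg"][...,0]; 
for r in(208,215,222): print(r,g[r,226:256].round().astype(int).tolist())
print("col",g[198:236,241].round().astype(int).tolist())
box=(226,196,256,232)
for th in(75,85,95,105):
    m=mask(p,box,th); 
    for z in(68,70): print(th,z,[np.round(q,1) for q in fit([(p,box,m)],lambda v:[cyl(*v,z,40)],[508,170],[8,8])])
    print("free z",[np.round(q,1) for q in fit([(p,box,m)],lambda v:[cyl(*v,40)],[508,170,68],[8,8,8])])
E
python3 hfit.py
```

```text
208 [29, 33, 34, 38, 27, 17, 22, 75, 133, 140, 129, 135, 141, 145, 148, 148, 147, 149, 148, 147, 144, 137, 126, 108, 53, 12, 12, 15, 16, 27]
215 [42, 45, 44, 46, 43, 36, 23, 64, 123, 136, 137, 140, 142, 146, 148, 152, 152, 149, 147, 144, 140, 140, 143, 130, 66, 17, 20, 29, 42, 42]
222 [38, 41, 39, 40, 41, 42, 26, 34, 86, 129, 138, 142, 143, 141, 145, 148, 149, 142, 133, 142, 146, 142, 136, 137, 115, 61, 26, 23, 23, 26]
col [38, 42, 44, 41, 63, 120, 151, 151, 150, 150, 148, 147, 145, 142, 138, 142, 154, 152, 147, 149, 150, 150, 147, 144, 148, 148, 150, 146, 115, 81, 72, 76, 78, 75, 75, 74, 71, 72]
75 68 [array([509.3, 170.1]), np.float64(24.9)]
75 70 [array([508.3, 172. ]), np.float64(24.9)]
free z [array([508.6, 171.5,  69.3]), np.float64(24.9)]
85 68 [array([509.4, 170.1]), np.float64(22.4)]
85 70 [array([508.4, 171.9]), np.float64(22.8)]
free z [array([509.3, 170. ,  68.3]), np.float64(21.8)]
95 68 [array([509.7, 169.9]), np.float64(27.5)]
95 70 [array([508.6, 171.9]), np.float64(29.2)]
free z [array([508.8, 170.9,  69.2]), np.float64(28.4)]
105 68 [array([509.9, 169.4]), np.float64(39.8)]
105 70 [array([508.7, 170.9]), np.float64(41.8)]
free z [array([508.6, 169.3,  67.9]), np.float64(40.2)]
```

```bash
python3 plan.py 507 167 70 1.716
```

```text
t 6.1 now [507.  168.2 111.6] [3.141 0.    1.714] shift [-1.2 -0.1 41.6] len 42.0 turn -0.002
```

```bash
cat > avg.py <<'E'
from h import *
P=[]
for i in range(6): read_camera("side"); s=state(); P.append(s["eef_pos"])
print(s["t"],np.mean(P,0).round(2),np.std(P,0).round(2),s["tcp_rot"].round(3))
E
python3 avg.py; sed -i 's/g=p\["avg"\].*//;s/^for r in.*//;s/^print("col.*//' hfit.py; python3 hold.py; sed -i 's/(75,85,95,105)/(85,)/' hfit.py; python3 hfit.py
```

```text
6.4 [506.93 168.35 111.61] [0.01 0.03 0.01] [-3.142  0.     1.714]
tcp [506.9 168.4 111.6] [-3.142  0.     1.714]
side TCP [242.9 207. ] tip [243.2 214.9] spare top/bottom expected [242.9 207.6] [243.4 220.2]
side 0.93 [230.5, 200.7, 250.5, 228.2]
top TCP [214.7 197.2] tip [215.8 198.5] spare top/bottom expected [214.8 197.3] [216.4 199.3]
85 68 [array([509.4, 170.7]), np.float64(23.7)]
85 70 [array([508.3, 172.9]), np.float64(24.6)]
free z [array([509. , 171.2,  68.5]), np.float64(24.0)]
```

jog_arm --motion '[[[-2,0,15],0],[[-2,0,30],0],[[-2,0,45],0],[[-2,0,46],0],[[-2,0,46],0]]'

```text
t: 7.7
eef_pos: [507.2, 166.3, 65.6]
tcp_rot: [-3.141, 0.0, 1.714]
ft_force: [0.4, -0.2, -1.7]
opening: 0.428
grip_force: 30.0
```

```bash
python3 avg.py;  python3 hold.py
cat >> hfit.py <<'E'
box=(224,210,256,250); g=p["avg"][...,0]; print("col",g[215:250,241].round().astype(int).tolist())
for th in(95,105,115):
    m=mask(p,box,th)
    for z in(23,24): print(th,z,[np.round(q,1) for q in fit([(p,box,m)],lambda v:[cyl(*v,z,40)],[508,168],[8,8])])
    print("free",[np.round(q,1) for q in fit([(p,box,m)],lambda v:[cyl(*v,40)],[508,168,24],[8,8,4])])
E
python3 hfit.py | tail -10
```

```text
8.0 [507.48 166.42  66.21] [0.04 0.01 0.1 ] [3.141 0.    1.714]
tcp [507.3 166.4  66. ] [3.141 0.    1.714]
side TCP [243.6 220.8] tip [243.9 228.3] spare top/bottom expected [243.6 221.4] [244.1 233.3]
side 0.73 [231.5, 216.5, 254.0, 240.0]
top TCP [217.3 199.3] tip [218.2 200.5] spare top/bottom expected [217.3 199.4] [218.8 201.2]
col [36, 51, 107, 144, 150, 152, 151, 147, 146, 145, 139, 138, 142, 149, 150, 147, 148, 148, 149, 146, 144, 148, 150, 148, 134, 93, 77, 155, 247, 248, 218, 182, 178, 209, 243]
95 23 [array([508.9, 169.8]), np.float64(25.1)]
95 24 [array([508.4, 170.6]), np.float64(25.7)]
free [array([508.6, 170.5,  23.7]), np.float64(25.5)]
105 23 [array([509.1, 169.3]), np.float64(36.9)]
105 24 [array([508.5, 170.6]), np.float64(38.3)]
free [array([509.3, 168.7,  22.1]), np.float64(36.3)]
115 23 [array([509.3, 168.8]), np.float64(51.1)]
115 24 [array([509. , 169.9]), np.float64(52.0)]
free [array([532.8, 125.6, -23.2]), np.float64(23.5)]
```

View pics/hold.png

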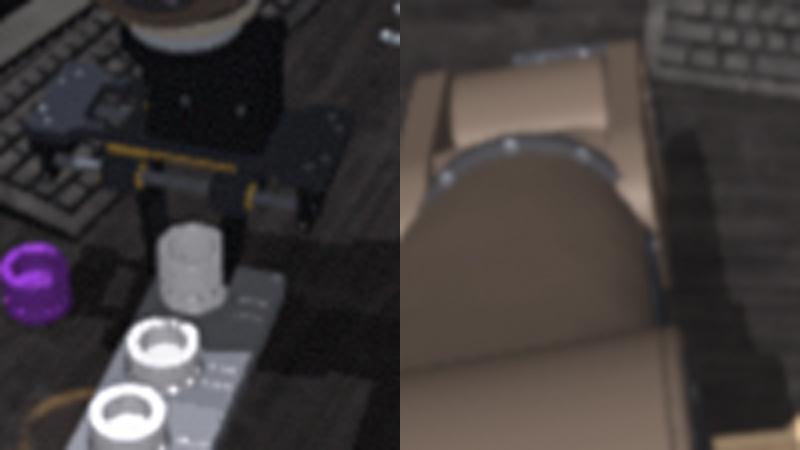

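The side half shows the spare just above the empty pocket at (243,228), within about 2–3 mm of centred. I'll nudge it and lower while watching the force.

jog_arm --motion '[[[-1,0.5,3],0],[[-1,0.5,6],0],[[-1,0.5,8],0],[[-1,0.5,10],0],[[-1,0.5,10],0]]'

```text
t: 9.3
eef_pos: [507.7, 165.4, 55.3]
tcp_rot: [-3.141, 0.0, 1.714]
ft_force: [0.4, -0.4, -1.7]
opening: 0.428
grip_force: 30.0
```

jog_arm --motion '[[[0,0,2],0],[[0,0,3],0],[[0,0,4],0],[[0,0,5],0],[[0,0,5],0]]'

```text
t: 9.8
eef_pos: [507.8, 165.4, 50.5]
tcp_rot: [-3.141, 0.0, 1.714]
ft_force: [-0.2, 0.4, -1.8]
opening: 0.431
grip_force: 30.0
```

Still no contact, with the underside at about 8.7 mm, so it is inside the pocket. Lowering the last bit.

jog_arm --motion '[[[0,0,1],0],[[0,0,2],0],[[0,0,2.5],0],[[0,0,2.5],0]]'

```text
t: 10.2
eef_pos: [507.8, 165.4, 48.0]
tcp_rot: [-3.141, 0.0, 1.714]
ft_force: [-0.9, 0.3, -1.0]
opening: 0.428
grip_force: 30.0
```

jog_arm --motion '[[[0,0,0.5],0],[[0,0,1],0],[[0,0,1],0]]'

```text
t: 10.5
eef_pos: [507.9, 165.5, 47.6]
tcp_rot: [3.141, 0.0, 1.714]
ft_force: [-1.3, -0.2, 6.1]
opening: 0.428
grip_force: 30.0
```

jog_arm --motion '[[[0,0,0],0],[[0,0,0],0],[[0,0,0],0],[[0,0,0],0]]' --grip 0.3

```text
t: 10.9
eef_pos: [507.9, 165.4, 47.0]
tcp_rot: [3.142, 0.0, 1.714]
ft_force: [-0.0, 0.4, 0.1]
opening: 0.681
grip_force: 0.0
```

jog_arm --motion '[[[0,0,-15],0],[[0,0,-45],0],[[0,0,-90],0],[[0,0,-130],0],[[0,0,-150],0]]'

```text
t: 11.4
eef_pos: [508.5, 165.6, 200.4]
tcp_rot: [3.138, -0.0, 1.714]
ft_force: [0.4, -0.1, -0.1]
opening: 0.698
grip_force: 0.0
```

```bash
python3 plan.py 462 -191 170 0.093
```

```text
t 11.4 now [508.5 165.6 200.4] [ 3.138 -0.     1.714] shift [-346.3  -97.    29.9] len 361.0 turn 1.621
```

jog_arm --motion '[[[-41,-12,0],0.14],[[-83,-23,0],0.28],[[-125,-35,0],0.42],[[-166,-46,0],0.56],[[-208,-58,0],0.7]]'

```text
t: 11.9
eef_pos: [479.6, -50.2, 197.2]
tcp_rot: [3.141, -0.0, 1.008]
ft_force: [-0.3, -0.2, 0.2]
opening: 0.699
grip_force: 0.0
```

```bash
python3 plan.py 462 -191 200 0.093
cat > chk.py <<'E'
from m import *
exec(open("meas.py").read().split("bt=(155")[0].split("def tray")[1].join(["def tray",""]))
T,Sd=grab("top",4),grab("side",4); np.save("T2.npy",T,allow_pickle=True); np.save("S2.npy",Sd,allow_pickle=True)
out=[]
for n,p,(l,t,r,b) in(("side",Sd,(190,205,290,305)),("top",T,(140,150,240,250))):
    out.append(cv2.resize(p["avg"][t:b,l:r].astype(np.uint8),(400,400),interpolation=2))
    for q in cut_out("spare",p): print(n,round(q["p"],2),np.round(q["box"],1))
    print(proj(p,[508,167,6]).round(1),proj(p,[508,167,46]).round(1))
cv2.imwrite("pics/seat.png",np.hstack(out))
E
python3 chk.py
```

```text
t 11.9 now [479.6 -50.2 197.2] [ 3.141 -0.     1.008] shift [-128.5   60.2   -2.8] len 142.0 turn 0.915
side 0.61 [232.9 221.3 249.7 245.1]
[243.9 238.6] [243.5 226.9]Traceback (most recent call last):
  File "chk.py", line 7, in <module>
    for q in cut_out("spare",p): print(n,round(q["p"],2),np.round(q["box"],1))
             ~~~~~~~^^^^^^^^^^^
ValueError: only the last four pictures can be asked about
```

Run:
```python
from m import *
T,S=[np.load(f,allow_pickle=True).item() for f in("T2.npy","S2.npy")]
a=cv2.resize(S["avg"][205:305,190:290].astype(np.uint8),(400,400),interpolation=2);b=cv2.resize(T["avg"][150:250,140:240].astype(np.uint8),(400,400),interpolation=2)
cv2.imwrite("pics/seat.png",np.hstack([a,b]))
for n,p,z,hs in(("top",T,0,1),("side",S,0,1)):
    # white rims: centroid of saturated blobs on the tray
    l,t,r,q=(155,180,240,232) if n=="top" else (195,215,272,298)
    m=(p["avg"][t:q,l:r,0]>225).astype(np.uint8); k,_,st,c=cv2.connectedComponentsWithStats(m)
    print(n,[(st[i,4],(c[i]+[l,t]).round(1)) for i in range(1,k) if st[i,4]>15])
```

```text
top [(np.int32(980), array([202.9, 207.6])), (np.int32(200), array([174.4, 205.9]))]
side [(np.int32(101), array([242.8, 228.2])), (np.int32(128), array([235.3, 247.3])), (np.int32(141), array([226.6, 265.2]))]
```

View pics/seat.png

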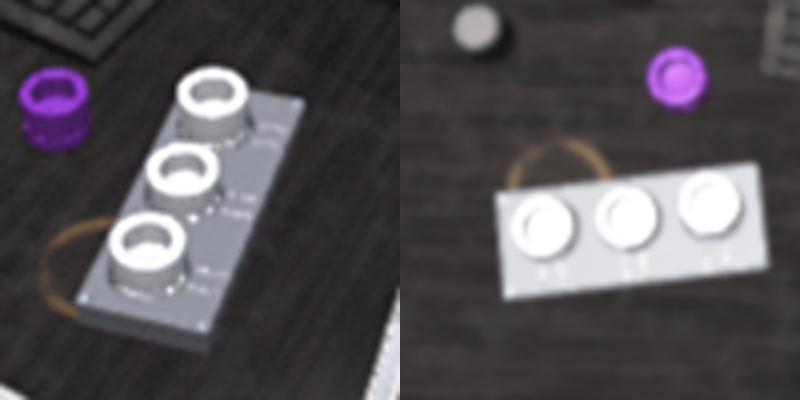

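The picture shows all three samples standing evenly in the tray, with the spare upright at side crop (213,95), lined up with the others and properly down. Now the tweezers.

```bash
python3 plan.py 463 -194 120 0.093
```

```text
t 12.35 now [480.2 -47.6 197.1] [-3.142  0.     1.016] shift [-133.5   62.5   77.1] len 166.0 turn 0.923
```

jog_arm --motion '[[[-33,16,0],0.14],[[-67,31,0],0.28],[[-100,47,0],0.42],[[-133,62,0],0.56],[[-133,62,0],0.7]]' --grip 0.1

```text
t: 12.85
eef_pos: [462.6, -196.9, 197.1]
tcp_rot: [3.141, -0.0, 0.307]
ft_force: [-0.1, 0.4, -0.8]
opening: 0.902
grip_force: 0.0
```

jog_arm --motion '[[[0,0,25],0.12],[[0,0,50],0.22],[[0,0,77],0.22],[[0,0,77],0.22],[[0,0,77],0.22]]'

```text
t: 13.35
eef_pos: [462.8, -193.9, 120.4]
tcp_rot: [-3.141, 0.001, 0.095]
ft_force: [0.8, -0.6, 0.9]
opening: 0.901
grip_force: 0.0
```

```bash
python3 avg.py; python3 plan.py 463 -194 28 0.093
python3 - <<'E'
from m import *
p=grab("side",3); e=state()["eef_pos"]
print(proj(p,e-[0,0,25]).round(1))
cv2.imwrite("pics/twg.png",cv2.resize(p["avg"][110:200,270:370].astype(np.uint8),None,fx=6,fy=6,interpolation=2))
E
```

```text
13.65 [ 462.92 -194.36  121.19] [0.12 0.12 0.14] [ 3.141e+00 -1.000e-03  9.400e-02]
t 13.65 now [ 462.7 -194.5  121. ] [ 3.141e+00 -1.000e-03  9.400e-02] shift [ 0.2 -0.5 93. ] len 93.0 turn 0.001
[311.9 143.1]
```

View pics/twg.png

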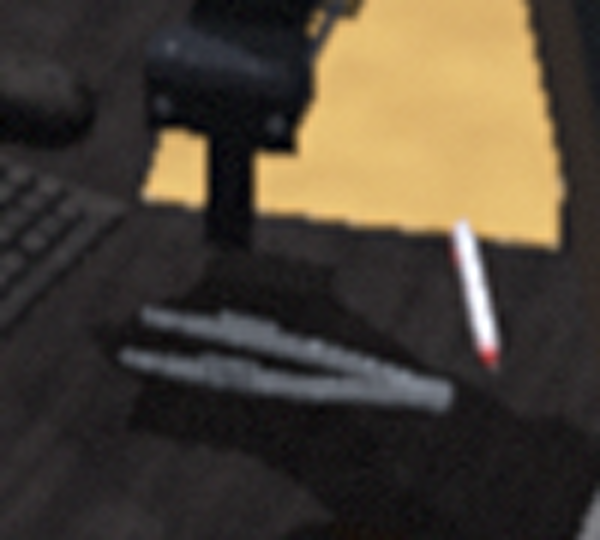

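The side crop shows the fingers above the tweezers: near plate at crop (230,368), far plate at (252,325). Checking the grip point from the side view.

Run:
```python
from h import *
p=read_camera("side")
for u,v in((230,366),(252,323),(241,344.5)): print(atz(p,270+u/6-.5+.08,110+v/6-.5+.08,8).round(1))
T=np.load("T.npy",allow_pickle=True).item()
# top crop tw_top: plates centre near rows 225 (left leg), 225 (right leg)
for u,v in((88,225),(187,225)): print("top",atz(T,320+u/7.5-.43,190+v/7.5-.43,9).round(1))
```

```text
[ 462.7 -176.9    8. ]
[ 465.6 -217.9    8. ]
[ 464.1 -197.2    8. ]
top [ 463.1 -171.7    9. ]
top [ 464.2 -211.     9. ]
```

jog_arm --motion '[[[0.5,1.5,25],0],[[0.5,1.5,50],0],[[0.5,1.5,75],0],[[0.5,1.5,88],0],[[0.5,1.5,93],0]]'

```text
t: 14.35
eef_pos: [462.7, -195.7, 26.1]
tcp_rot: [-3.141, 0.001, 0.094]
ft_force: [0.2, 0.1, 0.9]
opening: 0.899
grip_force: 0.0
```

jog_arm --motion '[[[0,0,0],0],[[0,0,0],0],[[0,0,0],0]]' --grip 0.45

```text
t: 14.65
eef_pos: [463.4, -196.0, 28.0]
tcp_rot: [3.141, -0.001, 0.094]
ft_force: [-0.9, 0.1, 0.1]
opening: 0.703
grip_force: 0.0
```

jog_arm --motion '[[[0,0,0],0],[[0,0,0],0],[[0,0,0],0],[[0,0,0],0],[[0,0,0],0]]' --grip 0.684

```text
t: 15.15
eef_pos: [463.3, -196.0, 27.4]
tcp_rot: [3.141, -0.001, 0.094]
ft_force: [0.2, 1.5, 4.7]
opening: 0.329
grip_force: 6.1
```

jog_arm --motion '[[[0,0,0],0],[[0,0,0],0],[[0,0,0],0],[[0,0,0],0],[[0,0,0],0]]'

```text
t: 15.65
eef_pos: [463.2, -195.8, 27.3]
tcp_rot: [3.141, -0.0, 0.094]
ft_force: [1.0, 1.4, 7.0]
opening: 0.319
grip_force: 6.7
```

jog_arm --motion '[[[0,0,-5],0],[[0,0,-15],0],[[0,0,-30],0],[[0,0,-50],0],[[0,0,-70],0]]'

```text
t: 16.15
eef_pos: [462.9, -195.7, 98.3]
tcp_rot: [-3.142, 0.0, 0.094]
ft_force: [0.0, 0.3, -0.2]
opening: 0.32
grip_force: 4.7
```

jog_arm --motion '[[[0,0,-15],0],[[0,0,-30],0],[[0,0,-30],0],[[0,0,-30],0]]'

```text
t: 16.55
eef_pos: [462.9, -195.8, 127.3]
tcp_rot: [3.141, -0.0, 0.094]
ft_force: [0.3, 0.5, -1.2]
opening: 0.316
grip_force: 4.7
```

Run:
```python
from m import *
s=state(); e=s["eef_pos"]; print(e.round(1),s["opening"],s["grip_force"])
p=grab("side",3); np.save("w.npy",p,allow_pickle=True); print(proj(p,e-[0,0,25]).round(1))
cv2.imwrite("pics/lift.png",cv2.resize(p["avg"][80:180,260:370].astype(np.uint8),None,fx=6,fy=6,interpolation=2))
```

```text
[ 462.9 -195.8  127.3] 0.3164338035192303 4.747523814439774
[312.1 140.9]
```

View pics/lift.png

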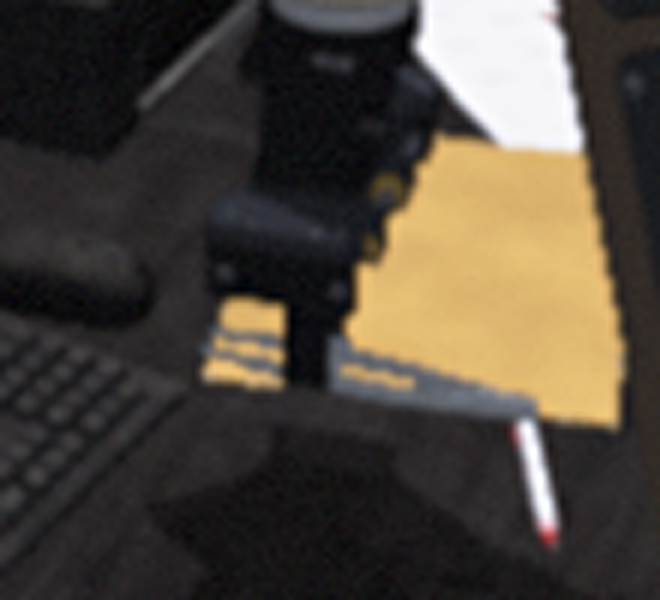

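jog_arm --motion '[[[1,-20,0],0],[[4,-55,0],0],[[6,-95,0],0],[[9,-135,0],0],[[12,-175,0],0]]'

```text
t: 17.2
eef_pos: [458.1, -19.1, 126.5]
tcp_rot: [-3.141, 0.001, 0.093]
ft_force: [1.2, 0.6, 0.0]
opening: 0.311
grip_force: 4.7
```

jog_arm --motion '[[[3,-40,0],0],[[6,-80,0],0],[[8,-120,0],0],[[11,-155,0],0],[[12,-182,0],0]]'

```text
t: 17.7
eef_pos: [453.1, 163.8, 126.5]
tcp_rot: [3.141, 0.001, 0.095]
ft_force: [0.2, -0.9, -1.5]
opening: 0.32
grip_force: 4.7
```

jog_arm --motion '[[[0,0,8],0],[[0,0,16],0],[[0,0,24],0],[[0,0,30],0],[[0,0,30],0]]'

```text
t: 18.2
eef_pos: [453.3, 161.0, 96.1]
tcp_rot: [3.141, 0.002, 0.092]
ft_force: [-0.9, -0.1, -0.4]
opening: 0.315
grip_force: 4.7
```

```bash
python3 avg.py
python3 - <<'E'
from m import *
s=state(); e=s["eef_pos"]; print(e.round(1),s["opening"],s["grip_force"])
out=[]
for n,(l,t,r,b) in dict(side=(205,180,285,270),top=(170,160,250,250)).items():
    p=grab(n,4); np.save(f"f_{n}.npy",p,allow_pickle=True); print(n,"spare top",proj(p,[508,167,46]).round(1),"tip",proj(p,[e[0]+54.8,e[1]+5.2,e[2]-22]).round(1))
    out.append(cv2.resize(p["avg"][t:b,l:r].astype(np.uint8),(400,450),interpolation=2))
cv2.imwrite("pics/fin.png",np.hstack(out))
E
```

```text
18.5 [453.64 161.5   97.13] [0.09 0.21 0.28] [ 3.142e+00 -1.000e-03  9.400e-02]
[453.7 161.8  97.4] 0.31756700160273393 4.747737273573875
side spare top [243.5 226.9] tip [243.  217.9]
top spare top [217.8 200. ] tip [216.7 198.5]
```

View pics/fin.png

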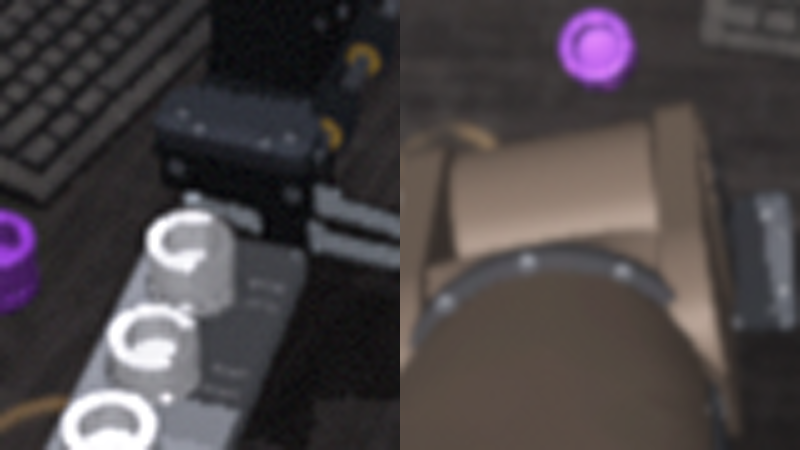

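Run:
```python
from m import *
p=np.load("f_side.npy",allow_pickle=True).item(); c=np.array([508.3,166.8]); y=np.array([-.094,.9956])
for o in(-7,-10,7,10): print(o,((proj(p,[*(c+y*o),75])-[205,180])*5).round(0))
s=p["avg"][...,0]; print(s[216:226,238:250].round().astype(int))
```

```text
-7 [196. 181.]
-10 [198. 177.]
7 [185. 199.]
10 [183. 203.]
[[ 18  17  17  16  15  13  10  15  18  16  17  17]
 [ 27  20  17  12  24  19  20  13  16  18  18  18]
 [ 36  33  26  41  79  94  78  38  19  16  15  12]
 [ 36  30  28  70 139 168 147  87  52  41  28  23]
 [ 34  32  29  61 124 143 133 107  98  85  71  56]
 [ 29  41  61  80 111 119 124 118 109 104 106  98]
 [ 80 131 164 182 205 211 206 182 159 122 112 106]
 [186 236 241 243 251 253 252 244 231 164 112  88]
 [249 246 222 210 216 219 219 210 197 157 126 104]
 [230 203 176 166 169 168 168 165 152 140 136 128]]
```

In the side view the near tip is at crop (188,197), against a predicted (185,199), so the tweezers are level over the spare and about 29 mm above it. The width is about 30.2 mm, which is a tip gap of about 14 mm, and the grip is steady. I'm handing the job in.

```bash
python3 -c "
from cell import job_done; print(job_done())"
```

```text
the job is handed in; nothing more can be done
None
```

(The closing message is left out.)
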